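# Make up the pairs in a backgammon maker's fitting trays

### The arm

A 7-joint arm with a two-finger parallel gripper is mounted at the origin on the work surface. World frame = base frame: x ahead of the robot, y to its left, z up, the work surface at z = 0. Lengths are in m, angles in rad, forces in N, time in s.
With the tool pointing down it reaches from about 0.4 to 0.875 m from the base axis. Payload 4.4 kg.
Tool frame: the origin (TCP) lies at the very end of the fingers, on their centre line; the grasp point (between the pads) lies robot.tcp_to_grasp behind it (robot.tcp_to_grasp is the distance from the TCP to the grasp point, in m); z points along the fingers, y is the line along which they close (so a half turn about z gives the same grasp; the last joint's range is limited). The gripper opens to 85 mm and grips with 20 to 120 N. Pads are 22 mm wide; open, the fingers measure 114 mm over their backs; the gripper's body (76 mm by 85 mm) begins 54 mm behind the grasp point. The pads swing forward as they close: fully open they stand 13 mm farther back than shut.
Start: joints at [-1.207, 0.628, 0.038, 1.517, -0.027, 0.996, -0.02], TCP at [0.271, 0.591, 0.21] pointing down, gripper open.
Joint ranges: [-3.06, 3.06], [-0.37, 2.12], [-1.25, 1.32], [0.18, 2.47], [-1.1, 4.24], [0.23, 1.98], [-2.94, 2.94]. Speed limits (rad/s): [2.57, 2.57, 3.14, 3.14, 3.14, 3.14, 3.14].

### API

Orientations are given as a unit quaternion [x, y, z, w].
In Python, from workcell import robot, optics, ticket gives the robot as it stands.
- The arm moves only by the tool step_arm, never from a script. Its argument "targets" is text: rows parted by semicolons, each of 7 numbers parted by spaces: the shift along the tool's x, y, z in mm, then the turn, a rotation vector about the tool's x, y, z in degrees, then the finger opening in mm, from 0 to 85.4. A call has 1 to 20 rows; each row shifts and turns the commanded pose from where the row before left it, along the tool's axes as they then stand; what a row does not reach is not made up. A row lasts 1/10 s, in which the tool goes at most 50 mm and 8.59 degrees, less where a joint would pass 70% of its speed; a pose out of reach is approached as far as the arm can. A call is refused whole if a number of a shift passes 50 or a number of a turn 8.59, either way. A call with a gripper value outside its range is refused whole. The fingers move at their own pace and stop on an object; the grip force is fixed at half the most. Time passes only in rows, so rows that do not move let the fingers close. It gives the time, the measured TCP pose, the force, the opening and the grip force at its end, in the units of the state.
- robot.get_obs(): the state, without advancing time (a new reading comes with each control period).
- optics.get_image(name): name is "scene" or "side" or "wrist"; returns the picture (420x560x3 uint8, blue, green, red); there is no depth.
- optics.camera_model(name): a dict with "camera_matrix" (3x3 intrinsics, pixels), "k1" (the pictures are not rectified: a ray, as slopes to the right and down, at radius r is drawn at 1 + k1 r^2 times it, then the intrinsics apply), "rvec" (rotation vector, rad) and "tvec" (3), from world to camera coordinates, as OpenCV has them. Camera axes: x right, y down, z forward; pixel columns grow to the right and rows downward; lengths in m; the calibration is good to about 2 mm. A picture is of the moment at which its call begins: read the wrist's pose just before it. camera_model takes no time and is no camera call; for the wrist camera it gives the pose at the moment of the call.
- ticket.close_job(): hands the job in; it is judged then, once.
Trained networks look in the newest picture that a camera, given by its name, has taken for a name from the list of things; names that differ only in an ending like _2 or _b are one class to them, and where a whole thing is asked for, a point or a joint stands for the part that bears it (a point fixed in the world has none). Each returns a list of dicts, best first, with "score" (0 to 1); they miss things now and then, are a little off and sometimes report something else, mostly with a low value. They report only what shows in the picture. A call takes as long as a camera call.
- optics.regions_of(label, camera): "region" (420x560 bool, what is visible of it) and "bbox" ([centre column, centre row, width, height] in pixels, round what is visible of it).
The state is a dict: "clock": time; "joints": joint angles; "dq": joint speeds; "joint_efforts": joint torques, N m; "eef_pos": TCP position; "eef_rot": TCP orientation; "contact_force": force on the tool from outside, world axes, zero at the start; "moment": the same for the moment, N m; "opening": finger opening in m; "grip_force": force on a finger pad.
Only numpy, scipy, OpenCV 4.12 (cv2) and the standard library are available. Lean on these libraries where they do the work, as an engineer would, in place of code of your own. Each camera call takes 0.05 s, during which the arm holds its last target. There are 200 camera calls.

### The job

Each of the three two-place trays should hold a matched pair for the next backgammon set - two dice cups, two folded brass hinges, two bone dice - but the pieces in the back places (farther from the robot) have been mixed up. Move those three so that each lies with its mate, in the middle of the back place of that tray, the cup mouth up and the hinge flat and lying the same way as its mate; the empty cork mat is free for setting a piece down on the way. Set the pieces down rather than dropping them, and do not disturb those in the front places.

Things in the scene. Friction and masses are not known exactly. Their poses are not given: they have to be found in the camera images.
- cup_stray: The cup to be moved: at the start it stands in the back place of a tray that is not its own. A turned wooden dice cup, 54 mm across (56 mm over its foot, the lowest 5 mm), 62 mm tall, wall 4 mm, open at the top, 70 g. Origin: centre of its underside; z up out of the mouth.
- hinge_stray: The hinge to be moved: at the start it stands in the back place of a tray that is not its own. A solid brass butt hinge, folded shut and lying flat: 60 mm long (x), 30 mm wide (y), 14 mm high, knuckle barrel on the +y side, 150 g. Origin: centre of its underside, in the middle of length and width; z up.
- die_stray: The die to be moved: at the start it stands in the back place of a tray that is not its own. A bone die, 19 mm cube with dark pips, 14 g. Origin: its centre; x, y and z square to its faces, z up at the start.
- cup_front: The cup in the front place of its own tray; it stays there. Loose, same make as the other: a turned wooden dice cup, 54 mm across (56 mm over its foot, the lowest 5 mm), 62 mm tall, wall 4 mm, open at the top, 70 g. Origin: centre of its underside; z up out of the mouth.
- hinge_front: The hinge in the front place of its own tray; it stays there. Loose, same make as the other: a solid brass butt hinge, folded shut and lying flat: 60 mm long (x), 30 mm wide (y), 14 mm high, knuckle barrel on the +y side, 150 g. Origin: centre of its underside, in the middle of length and width; z up. Its length lies roughly along the tray's length (within 0.1 rad).
- die_front: The die in the front place of its own tray; it stays there. Loose, same make as the other: a bone die, 19 mm cube with dark pips, 14 g. Origin: its centre; x, y and z square to its faces, z up at the start.
- tray_cups: Tray for the dice cups, with a dice cup in its front place. Dark wood, fixed, 200 x 100 mm, 9 mm high; two places of 91 x 88 mm with green felt floor 6 mm above the bench; rim and the bar between rise 3 mm above the felt. Origin: centre of underside. x along its length, away from the robot (turned up to 0.2 rad): front place centred at x = -50 mm, back place at x = +50 mm.
- tray_hinges: Tray for the hinges, with a hinge in its front place. Dark wood, fixed, 200 x 100 mm, 9 mm high; two places of 91 x 88 mm with green felt floor 6 mm above the bench; rim and the bar between rise 3 mm above the felt. Origin: centre of underside. x along its length, away from the robot (turned up to 0.2 rad): front place centred at x = -50 mm, back place at x = +50 mm.
- tray_dice: Tray for the dice, with a die in its front place. Dark wood, fixed, 200 x 100 mm, 9 mm high; two places of 91 x 88 mm with green felt floor 6 mm above the bench; rim and the bar between rise 3 mm above the felt. Origin: centre of underside. x along its length, away from the robot (turned up to 0.2 rad): front place centred at x = -50 mm, back place at x = +50 mm.
- mat: Free spot: empty square cork mat fixed to the bench, 110 x 110 mm, 4 mm thick. Origin: centre of its underside. Loose odds and ends, at most 30 mm high, lie 80 mm or more from its centre, in front of and behind it.

How it is judged:
By the outcome, as a careful person would: the job done as asked, in the order asked, and still so for the second after the job is handed in, with the robot touching nothing.
It also fails if it takes over 120 s, if anything falls off the work surface, if the arm or the gripper's body presses on something with over 40 N, if the wrist force passes 120 N, or if a joint passes its speed limit or range.

## Working session

There is one attempt and no reset: what is moved stays moved. The work goes in short steps, Python scripts to look and compute and a tool call to move; the robot and the scene stay as the last step left them, time stands still between calls to the robot, and variables do not carry over. Pictures are saved under pics/ and viewed, at most 14 in all, crops included, and the job is handed in when it is done.

Besides the shell and the picture viewer there is one more tool, called after "Call:" by a JSON object that holds its "fn" and its "kwargs". step_arm: Moves the arm, as the interface text tells. Its arguments: {"type":"object","properties":{"targets":{"type":"string"}},"required":["targets"]}

```bash
ls; mkdir -p pics
python3 - <<'E'
from workcell import robot, optics, ticket
import cv2
print(robot.get_obs()); print(robot.tcp_to_grasp)
for n in("scene","side"):
    cv2.imwrite(f"pics/{n}0.png",optics.get_image(n)); m=optics.camera_model(n);print(n,m)
E
```

```text
pics
{'clock': 0.0, 'joints': array([-1.20680471,  0.62933834,  0.03844526,  1.51835947, -0.02700532,
        0.99624243, -0.01998333]), 'dq': array([ 9.53645061e-05, -1.28560618e-03,  5.11355897e-04,  3.98351366e-04,
       -2.24638091e-04, -5.67278495e-04,  3.56050341e-04]), 'joint_efforts': array([-4.58828654e-04, -5.63405550e+01,  1.22619331e+00, -1.93453985e+01,
        1.10767601e-02,  1.02163132e-02,  9.24133047e-06]), 'eef_pos': array([0.2705507 , 0.59031578, 0.20949692]), 'eef_rot': array([ 2.13240027e-01,  9.76999414e-01, -8.95874552e-04, -1.84951164e-04]), 'contact_force': array([-0.17931416, -1.26961291, -0.97558336]), 'moment': array([ 0.0118843 , -0.01624165, -0.01530352]), 'grip_force': 0.0, 'opening': 0.0849691794884863}
0.0187
scene {'camera_matrix': array([[468.44304684,   0.        , 277.33949149],
       [  0.        , 468.44304684, 209.55405771],
       [  0.        ,   0.        ,   1.        ]]), 'k1': -0.0028951365454196972, 'rvec': array([ 1.69173715,  1.59548148, -0.82343282]), 'tvec': array([-0.04847467, -0.28693427,  1.25794598])}
side {'camera_matrix': array([[436.51624769,   0.        , 275.52931579],
       [  0.        , 436.51624769, 202.57813235],
       [  0.        ,   0.        ,   1.        ]]), 'k1': -0.12481502117912202, 'rvec': array([ 2.34068269, -0.9221922 ,  0.32068904]), 'tvec': array([-0.39278161,  0.31480691,  0.50173582])}
```

View pics/scene0.png

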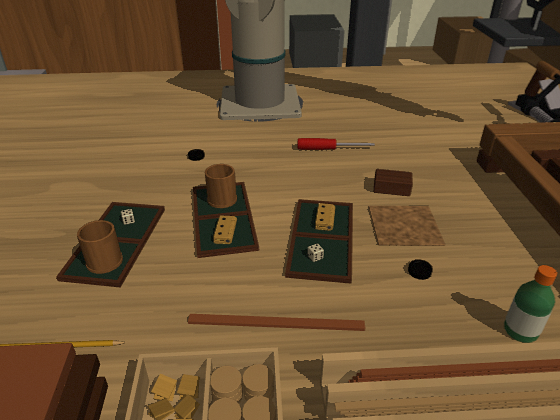

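View pics/side0.png

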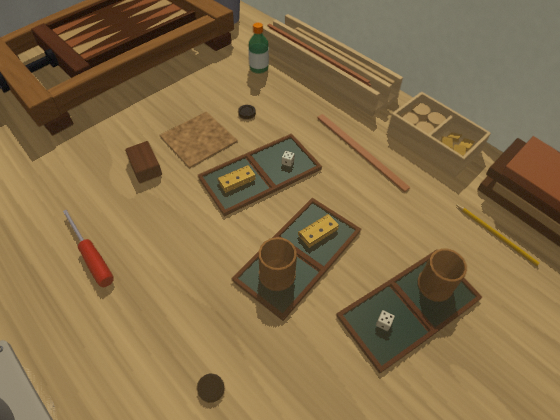

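The scene view shows the robot at the top. Left tray (125,215 / 100,245) has a die in front and a cup at the back. The middle tray has a cup in front (221,185) and a hinge at the back (226,230). The right tray has a hinge in front (325,216) and a die at the back (316,253). The mat is at (405,225). The side view agrees.

```bash
cat > h.py <<'E'
import numpy as np, cv2
from scipy.spatial.transform import Rotation as R
from workcell import robot, optics, ticket
def unproj(m,px,z):
    K=m["camera_matrix"];px=np.atleast_2d(px).astype(float)
    d=(px-[K[0,2],K[1,2]])/[K[0,0],K[1,1]]
    u=d.copy()
    for _ in range(8): u=d/(1+m["k1"]*(u**2).sum(1,keepdims=True))
    Rm=cv2.Rodrigues(np.array(m["rvec"]))[0]; c=-Rm.T@m["tvec"]
    w=np.c_[u,np.ones(len(u))]@Rm
    return c+w*((z-c[2])/w[:,2])[:,None]
def proj(m,P):
    Rm=cv2.Rodrigues(np.array(m["rvec"]))[0]
    return cv2.projectPoints(np.array(P,float).reshape(-1,1,3),np.array(m["rvec"]),np.array(m["tvec"]),m["camera_matrix"],np.array([m["k1"],0,0,0,0.]))[0][:,0]
def outline(mask): 
    c=max(cv2.findContours(mask.astype(np.uint8),0,1)[0],key=cv2.contourArea); return cv2.convexHull(c)[:,0]
def rect(p):  # top-down rectangle: centre, sizes, long-axis angle
    (c,(w,h),a)=cv2.minAreaRect((p[:,:2]*1000).astype(np.float32))
    if w<h: w,h,a=h,w,a+90
    return np.round([*c,w,h,(a+90)%180-90],1)
def tcp():
    o=robot.get_obs(); return o["eef_pos"],R.from_quat(o["eef_rot"])
E
python3 - <<'E'
from h import *
Z=dict(tray_cups=.009,tray_hinges=.009,tray_dice=.009,mat=.004,hinge_front=.02,hinge_stray=.02,die_front=.025,die_stray=.025,cup_front=.068,cup_stray=.068)
for cam in("scene","side"):
    optics.get_image(cam);m=optics.camera_model(cam)
    for n,z in Z.items():
        for r in optics.regions_of(n,cam):
            if r["score"]>.3: print(cam,n,round(r["score"],2),np.round(r["bbox"]),rect(unproj(m,outline(r["region"]),z)))
E
```

```text
scene tray_cups 0.79 [226. 220.  64.  74.] [519.5 -76.8 212.2 101.    7. ]
scene tray_hinges 0.58 [317. 240.  73.  85.] [588.4  88.8 211.6 100.7 -11.6]
scene tray_dice 0.6 [112. 243. 108.  90.] [ 575.1 -252.2  208.8  105.2  -11.2]
scene tray_dice 0.41 [226. 221.  66.  73.] [518.  -77.6 215.8 101.4   7.2]
scene mat 0.61 [407. 225.  72.  39.] [558.3 238.1 111.2 111.   86.5]
scene hinge_front 0.67 [326. 216.  20.  28.] [548.3 100.7  79.7  31.3 -12.7]
scene hinge_stray 0.62 [228. 229.  24.  31.] [573.8 -71.8  76.1  33.   -6.6]
scene die_front 0.52 [126. 217.  15.  18.] [ 532.6 -238.3   42.7   18.5   18. ]
scene die_front 0.45 [112. 245. 106.  93.] [ 595.2 -244.8  201.3  102.1  -11.2]
scene die_stray 0.57 [316. 253.  16.  15.] [646.4  71.   35.7  23.2  -6.3]
scene cup_front 0.76 [220. 187.  30.  41.] [508.4 -78.5 139.8  53.5   4.7]
scene cup_stray 0.86 [101. 250.  48.  54.] [ 659.6 -243.4  126.7   53.1   24.9]
side tray_cups 0.78 [298. 260. 128. 125.] [513.5 -79.6 208.6 107.2   7.7]
side tray_hinges 0.68 [259. 177. 122.  79.] [583.2  88.8 204.5 108.4 -10.6]
side tray_dice 0.73 [407. 313. 142. 118.] [ 568.5 -253.6  202.2  101.3  -10.9]
side mat 0.76 [198. 138.  80.  52.] [555.4 238.6 111.2 111.1  86.8]
side hinge_front 0.57 [237. 180.  37.  25.] [535.9  96.4  63.5  37.6  -9.4]
side hinge_stray 0.63 [319. 230.  42.  31.] [561.9 -74.9  63.3  31.8  -6.9]
side die_front 0.66 [386. 321.  20.  20.] [ 516.8 -243.3   26.7   19.9   18.5]
side die_stray 0.64 [288. 157.  10.  16.] [630.   67.   34.1  21.1  37.1]
side cup_front 0.68 [277. 264.  39.  60.] [453.3 -92.7  84.7  54.6  48.3]
side cup_stray 0.6 [444. 274.  52.  56.] [ 607.  -262.    92.1   53.9   10.1]
```

Call:
{"fn": "step_arm", "kwargs": {"targets": "-41.8 -24 -3 0 0 0 85; -41.8 -24 -3 0 0 0 85; -41.8 -24 -3 0 0 0 85; -41.8 -24 -3 0 0 0 85; -41.8 -24 -3 0 0 0 85; -41.8 -24 -3 0 0 0 85; -41.8 -24 -3 0 0 0 85; -41.8 -24 -3 0 0 0 85; -41.8 -24 -3 0 0 0 85; -41.8 -24 -3 0 0 0 85; -41.8 -24 -3 0 0 0 85; -41.8 -24 -3 0 0 0 85; -41.8 -24 -3 0 0 0 85; 0 0 0 0 0 -6.8 85; 0 0 0 0 0 -6.8 85; 0 0 0 0 0 0 85"}}

```text
clock: 2.8
eef_pos: [0.6349, 0.0804, 0.2492]
eef_rot: [0.096, 0.995, 0.0, -0.0]
contact_force: [0.5, -0.6, 0.5]
opening: 0.0849
grip_force: 0.0
```

Run:
```python
from h import *
p,r=tcp(); print(p,r.as_matrix().round(3))
cv2.imwrite("pics/w1.png",optics.get_image("wrist"));m=optics.camera_model("wrist")
Rm=cv2.Rodrigues(m["rvec"])[0]; print("cam",-Rm.T@m["tvec"], Rm[2],m["k1"])
for n,z in dict(tray_hinges=.009,hinge_front=.02,die_stray=.025,mat=.004).items():
    for q in optics.regions_of(n,"wrist"):
        if q["score"]>.3: print(n,round(q["score"],2),np.round(q["bbox"]),rect(unproj(m,outline(q["region"]),z)))
```

```text
[0.63488655 0.08039796 0.24924446] [[-0.981  0.192 -0.   ]
 [ 0.192  0.981  0.001]
 [ 0.     0.    -1.   ]]
cam [0.56513798 0.09508548 0.41272393] [ 0.27516145 -0.0534961  -0.95990851] -0.09640237562584587
hinge_front 0.94 [285.  81.  29.  59.] [539.1 102.   60.1  29.9 -12.6]
die_stray 0.77 [272. 178.  20.  22.] [635.1  72.3  21.5  21.4 -65.1]
die_stray 0.42 [277. 123. 100. 187.] [583.7  90.1 192.7  97.4 -11.2]
mat 0.87 [408.  75. 106. 113.] [557.3 238.2 110.7 110.4  86.3]
```

View pics/w1.png

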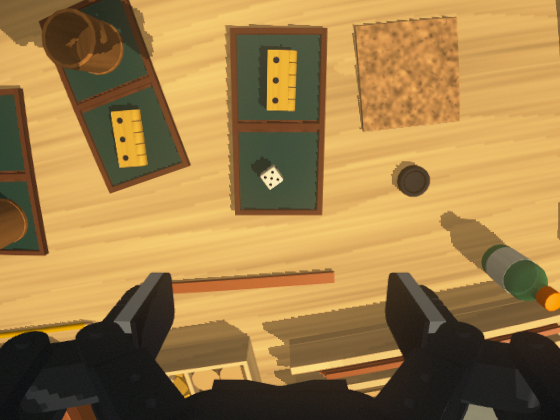

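Wrist view: die at (270,178), mate hinge at (280,80) with barrel on the right (+y) and screw holes on the left. The stray hinge (128,138) lies with its barrel on the same side. I'll close in on the die and turn toward its faces.

Call:
{"fn": "step_arm", "kwargs": {"targets": "-1.7 -7.9 25 0 0 0 45; 0 0 40 0 0 0 45; 0 0 35 0 0 0 45; 0 0 20 0 0 0 45; 0 0 0 0 0 -7.2 45; 0 0 0 0 0 -7.2 45; 0 0 0 0 0 -7.2 45; 0 0 0 0 0 -7.2 45; 0 0 0 0 0 -7.2 45; 0 0 0 0 0 0 45"}}

```text
clock: 4.05
eef_pos: [0.635, 0.073, 0.1294]
eef_rot: [-0.216, 0.976, 0.0, 0.0]
contact_force: [-0.0, 0.5, -0.9]
opening: 0.0448
grip_force: 0.0
```

```bash
cat > look.py <<'E'
import sys
from h import *
# usage: look.py out.png name=z ...
p,r=tcp(); M=r.as_matrix(); print("tcp",(p*1000).round(1),"yaw of tool y",np.degrees(np.arctan2(M[1,1],M[0,1])).round(1))
cv2.imwrite("pics/"+sys.argv[1],optics.get_image("wrist"));m=optics.camera_model("wrist")
for a in sys.argv[2:]:
    n,z=a.split("=")
    for q in optics.regions_of(n,"wrist"):
        if q["score"]>.3:
            c=rect(unproj(m,outline(q["region"]),float(z)))
            d=np.array([c[0],c[1],float(z)*1000])-p*1000
            print(n,round(q["score"],2),np.round(q["bbox"]),c,"tool shift",(M.T@d).round(1))
E
python3 look.py w2.png die_stray=.025 tray_hinges=.009 hinge_front=.02 hinge_stray=.02 tray_cups=.009 mat=.004
```

```text
tcp [635.   73.  129.4] yaw of tool y 115.0
die_stray 0.91 [277. 202.  24.  30.] [634.1  70.6  21.8  19.   24.9] tool shift [  1.8  -1.8 104.4]
tray_hinges 0.71 [331. 140. 254. 280.] [584.5  89.6 201.2 101.6 -10.9] tool shift [ 38.8  36.4 120.4]
hinge_front 0.75 [369. 102.  80.  84.] [539.3 100.   60.7  30.1 -13.5] tool shift [ 75.4  64.9 109.4]
hinge_stray 0.82 [138.  41.  76.  82.] [564.7 -69.8  60.7  32.8  -8.3] tool shift [124.  -99.8 109.4]
tray_cups 0.94 [143.  59. 162. 118.] [570.2 -70.4 102.9  88.3 -82.7] tool shift [ 119.3 -102.6  120.4]
mat 0.9 [485. 191. 151. 170.] [556.8 237.5 111.6 110.7  86.2] tool shift [  1.5 182.1 125.5]
```

View pics/w2.png

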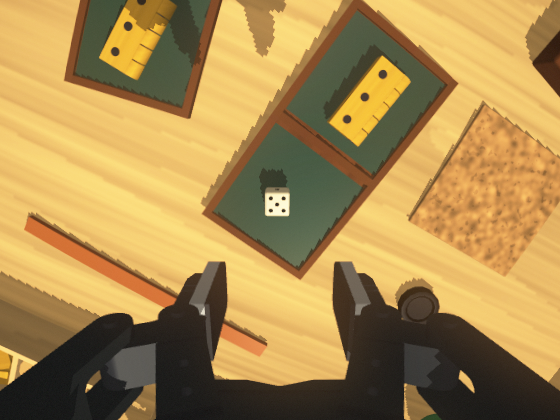

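The view shows the die at (277,202) square to the fingers, in the hinge tray. Descending and gripping.

Call:
{"fn": "step_arm", "kwargs": {"targets": "0.4 -1.8 40 0 0 0 45; 0 0 40 0 0 0 45; 0 0 25 0 0 0 45; 0 0 12 0 0 0 45; 0 0 4.5 0 0 0 45; 0 0 0 0 0 0 10; 0 0 0 0 0 0 10; 0 0 0 0 0 0 10; 0 0 0 0 0 0 10; 0 0 0 0 0 0 10; 0 0 0 0 0 0 10"}}

```text
clock: 5.5
eef_pos: [0.6355, 0.0709, 0.0082]
eef_rot: [-0.216, 0.976, -0.0, 0.0]
contact_force: [0.3, -0.7, 0.2]
opening: 0.0102
grip_force: 0.0
```

Call:
{"fn": "step_arm", "kwargs": {"targets": "0 0 0 0 0 0 45; 0 0 0 0 0 0 45; 0 0 -30 0 0 0 45; 0 0 -50 0 0 0 45; 0 0 -42 0 0 0 45; 0 0 0 0 0 0 45"}}

```text
clock: 6.1
eef_pos: [0.64, 0.0719, 0.1364]
eef_rot: [-0.216, 0.976, -0.0, 0.006]
contact_force: [1.5, 0.0, 0.6]
opening: 0.0452
grip_force: 0.0
```

```bash
python3 look.py w3.png die_stray=.025 tray_hinges=.009 hinge_front=.02
```

```text
tcp [640.   71.9 136.4] yaw of tool y 115.0
die_stray 0.6 [281. 193.  26.  27.] [631.   70.2  21.1  18.9  25.1] tool shift [ 10.2   2.6 111.3]
tray_hinges 0.73 [334. 135. 253. 268.] [581.4  88.9 200.  101.2 -11.1] tool shift [ 47.5  40.6 126.8]
hinge_front 0.83 [373.  92.  81.  88.] [536.9  98.4  60.4  30.5 -12.4] tool shift [ 83.7  67.9 115.2]
```

View pics/w3.png

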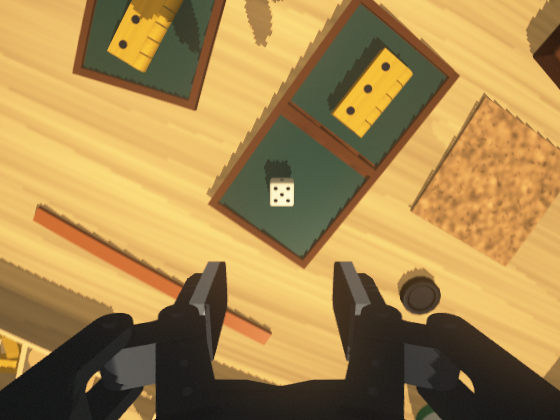

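The die at (281,193) hasn't moved, so the fingers closed without touching it. I'll check the geometry by triangulating from the fixed cameras.

Call:
{"fn": "step_arm", "kwargs": {"targets": "0 0 0 0 0 0 45; 0 0 0 0 0 0 45; 0 0 40 0 0 0 45; 0 0 40 0 0 0 45; 0 0 0 0 0 0 20; 0 0 0 0 0 0 20; 0 0 0 0 0 0 20"}}

```text
clock: 7.0
eef_pos: [0.6369, 0.0713, 0.0517]
eef_rot: [-0.216, 0.976, -0.0, 0.002]
contact_force: [-0.0, -0.1, 0.2]
opening: 0.02
grip_force: 0.0
```

Run:
```python
from h import *
from scipy.optimize import least_squares
p,r=tcp(); print(p*1000,robot.get_obs()["opening"])
px={};ms={}
out=[]
for cam in("scene","side"):
    im=optics.get_image(cam); m=ms[cam]=optics.camera_model(cam)
    for q in optics.regions_of("die_stray",cam):
        print(cam,round(q["score"],2),q["bbox"].round(1) if hasattr(q["bbox"],"round") else q["bbox"])
    t=proj(m,[p])[0]; print("tcp px",t)
    g=proj(m,[[.635,.0715,.0155]])[0]; print("die guess px",g)
    cx,cy=int(t[0]),int(t[1]); c=im[max(0,cy-50):cy+50,max(0,cx-65):cx+65].copy(); out.append(cv2.resize(c,(400,308),interpolation=cv2.INTER_CUBIC))
    
cv2.imwrite("pics/s4.png",np.hstack(out))
```

```text
[636.87118934  71.34594421  51.66425181] 0.02000984313934194
scene 0.52 [319.6, 241.8, 69.6, 83.2]
scene 0.5 [315.6, 252.5, 17.3, 18.4]
scene 0.43 [218.9, 188.8, 32.3, 44.3]
scene 0.39 [224.9, 217.4, 63.7, 75.0]
tcp px [315.80673004 234.98454996]
die guess px [314.74105612 252.20133065]
side 0.71 [288.6, 159.3, 9.5, 18.5]
tcp px [289.07259038 144.22363471]
die guess px [287.67607084 158.94129243]
```

View pics/s4.png

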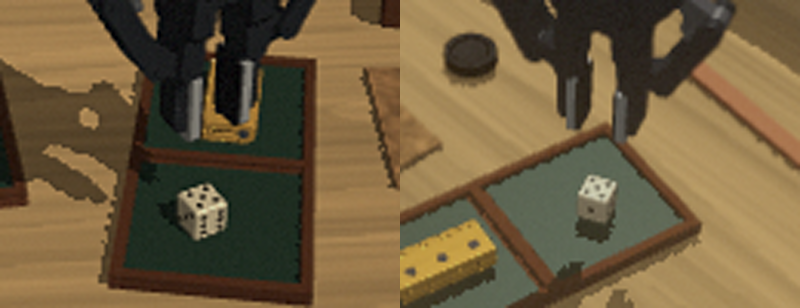

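The tips sit roughly 15 mm above the projected TCP in both views: scene crop tips at (220,130) against an expected (200,154), and similar in the side crop. So they passed over the die, and I need to go deeper, watching the force.

Call:
{"fn": "step_arm", "kwargs": {"targets": "1.7 1 30 0 0 0 40; 0 0 14 0 0 0 40; 0 0 5 0 0 0 40; 0 0 3 0 0 0 40; 0 0 2 0 0 0 40; 0 0 0 0 0 0 40; 0 0 0 0 0 0 5; 0 0 0 0 0 0 5; 0 0 0 0 0 0 5; 0 0 0 0 0 0 5; 0 0 0 0 0 0 5"}}

```text
clock: 8.3
eef_pos: [0.634, 0.0713, -0.0033]
eef_rot: [-0.216, 0.976, -0.0, 0.001]
contact_force: [-0.6, -0.5, 5.0]
opening: 0.0166
grip_force: 59.5
```

Call:
{"fn": "step_arm", "kwargs": {"targets": "0 0 -10 0 0 0 5; 0 0 -30 0 0 0 5; 0 0 -40 0 0 0 5; 0 20 0 0 0 0 5; 0 45 0 0 0 0 5; 0 45 0 0 0 0 5; 0 45 0 0 0 0 5; 0 28 0 0 0 0 5; 0 0 0 0 0 0 5; 0 0 0 0 0 0 5; 0 0 0 0 0 0 5"}}

```text
clock: 9.4
eef_pos: [0.5569, 0.2352, 0.076]
eef_rot: [-0.215, 0.977, -0.001, 0.0]
contact_force: [0.3, -0.7, -0.2]
opening: 0.0166
grip_force: 58.8
```

Run:
```python
from h import *
p,r=tcp(); print(p*1000)
out=[]
for cam in("scene","side"):
    im=optics.get_image(cam); m=optics.camera_model(cam)
    t=proj(m,[p])[0]; print(t)
    cx,cy=int(t[0]),int(t[1]); out.append(cv2.resize(im[max(0,cy-50):cy+50,max(0,cx-65):cx+65],(400,308),interpolation=cv2.INTER_CUBIC))
cv2.imwrite("pics/s5.png",np.hstack(out))
```

```text
[556.86999888 235.21055624  76.00977619]
[409.35586803 189.27624973]
[194.19988458 109.0183288 ]
```

View pics/s5.png

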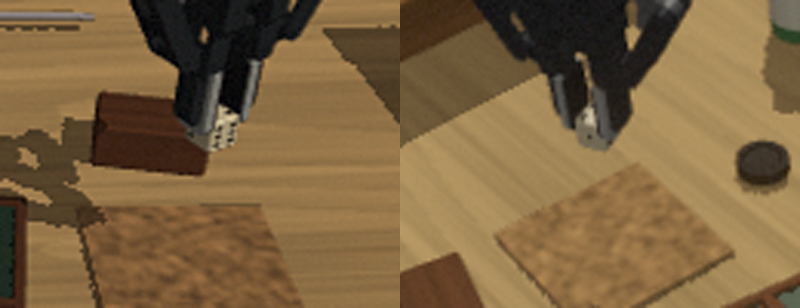

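Both crops show the die held level between the tips, its base below them, over the mat. Setting it down.

Call:
{"fn": "step_arm", "kwargs": {"targets": "0 2 40 0 0 0 5; 0 0 25 0 0 0 5; 0 0 10 0 0 0 5; 0 0 4 0 0 0 5; 0 0 2 0 0 0 5; 0 0 0 0 0 0 5; 0 0 0 0 0 0 5"}}

```text
clock: 10.2
eef_pos: [0.5562, 0.2392, -0.004]
eef_rot: [-0.216, 0.976, 0.0, 0.001]
contact_force: [0.2, 0.5, -0.1]
opening: 0.0169
grip_force: 58.8
```

Call:
{"fn": "step_arm", "kwargs": {"targets": "0 0 1.2 0 0 0 5; 0 0 0 0 0 0 35; 0 0 0 0 0 0 35; 0 0 0 0 0 0 35; 0 0 -20 0 0 0 50; 0 0 -40 0 0 8.25 50; 0 0 -40 0 0 8.25 50; 0 0 -44 0 0 8.25 50; 0 0 0 0 0 8.25 50; -7.4 -43.5 0 0 0 0 50; -7.4 -43.5 0 0 0 0 50; -7.4 -43.5 0 0 0 0 50; -7.4 -43.5 0 0 0 0 50; -7.4 -43.5 0 0 0 0 50; -7.4 -43.5 0 0 0 0 50; -7.4 -43.5 0 0 0 0 50; 0 0 0 0 0 0 50; 0 0 0 0 0 0 50; 0 0 0 0 0 0 50"}}

```text
clock: 12.1
eef_pos: [0.5641, -0.0682, 0.1376]
eef_rot: [0.069, 0.998, 0.001, -0.0]
contact_force: [-0.2, 0.9, 0.7]
opening: 0.05
grip_force: 0.0
```

```bash
python3 look.py w6.png hinge_stray=.02 hinge_front=.02 tray_cups=.009 cup_front=.068 tray_hinges=.009 tray_dice=.009 cup_stray=.068 die_stray=.025
```

```text
tcp [564.1 -68.2 137.6] yaw of tool y 82.1
hinge_stray 0.61 [276. 200.  36.  79.] [564.8 -71.1  62.2  29.6  -7.2] tool shift [ -1.2  -2.9 117.6]
hinge_front 0.67 [484. 140.  56.  76.] [538.1  96.8  60.2  34.5 -12.1] tool shift [ 48.4 159.7 117.8]
tray_cups 0.61 [252. 132. 186. 265.] [514.6 -78.1 200.2 100.8   7.3] tool shift [ 47.6 -16.8 128.6]
cup_front 0.93 [235.  64.  90.  90.] [465.3 -81.1  53.9  53.2  -7.9] tool shift [ 96.  -26.5  69.6]
tray_hinges 0.75 [467. 184. 158. 239.] [583.9  88.5 200.7 105.  -10.8] tool shift [  1.9 157.8 128.8]
tray_dice 0.65 [ 66. 219. 128. 213.] [ 565.4 -250.7  187.6  105.   -11.1] tool shift [ -26.5 -180.7  128.4]
cup_stray 0.84 [ 63. 307.  98.  92.] [ 611.3 -241.3   99.2   44.9  -63. ] tool shift [ -70.7 -165.    69.4]
```

View pics/w6.png

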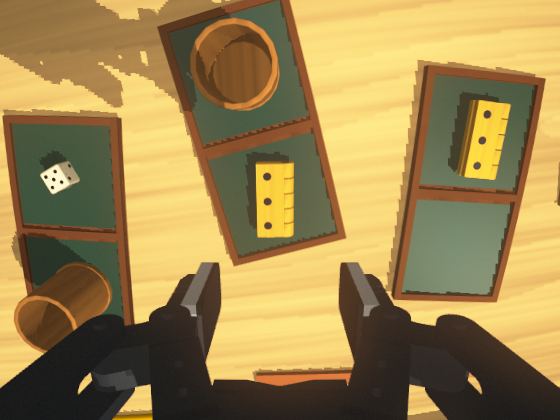

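Wrist view: stray hinge at (275,200), aligned with the fingers, barrel on the right; back place of the hinge tray is empty. The mate hinge is at (485,140), barrel also right.

Call:
{"fn": "step_arm", "kwargs": {"targets": "-0.5 -2.8 40 0 0 0 50; 0 0 45 0 0 0 50; 0 0 35 0 0 0 50; 0 0 15 0 0 0 50; 0 0 6 0 0 0 50; 0 0 4 0 0 0 50; 0 0 0 0 0 0 50; 0 0 0 0 0 0 50"}}

```text
clock: 13.35
eef_pos: [0.5653, -0.0728, -0.0059]
eef_rot: [0.07, 0.998, -0.0, 0.001]
contact_force: [-0.3, -0.4, -0.9]
opening: 0.0499
grip_force: 0.0
```

Call:
{"fn": "step_arm", "kwargs": {"targets": "0 0 2 0 0 0 50; 0 0 0 0 0 0 15; 0 0 0 0 0 0 15; 0 0 0 0 0 0 15; 0 0 0 0 0 0 15; 0 0 0 0 0 0 15; 0 0 0 0 0 0 15"}}

```text
clock: 14.05
eef_pos: [0.5644, -0.0729, -0.0083]
eef_rot: [0.07, 0.998, -0.0, 0.0]
contact_force: [-1.1, -0.9, 6.6]
opening: 0.0273
grip_force: 58.6
```

Call:
{"fn": "step_arm", "kwargs": {"targets": "0 0 -10 0 0 0 15; 0 0 -30 0 0 0 15; 0 0 -50 0 0 0 15; 0 0 0 0 0 4.5 15; -4.5 20 0 0 0 0 15; -8.5 41 0 0 0 0 15; -8.5 41 0 0 0 0 15; -8.5 41 0 0 0 0 15; -4 20.5 0 0 0 0 15; 0 0 0 0 0 0 15; 0 0 0 0 0 0 15; 0 0 0 0 0 0 15"}}

```text
clock: 15.25
eef_pos: [0.6321, 0.0774, 0.0807]
eef_rot: [0.11, 0.994, -0.001, -0.0]
contact_force: [-0.5, -0.3, -1.5]
opening: 0.0275
grip_force: 59.5
```

```bash
python3 look.py w7.png hinge_front=.02 tray_hinges=.009 tray_cups=.009 hinge_stray=0.096
```

```text
tcp [632.1  77.4  80.7] yaw of tool y 77.4
hinge_front 0.94 [287.  63.  51. 108.] [539.2 101.   59.6  29.7 -11.8] tool shift [95.8  2.8 60.8]
tray_hinges 0.78 [278. 141. 170. 282.] [590.7  88.  184.4 101.1 -11.1] tool shift [42.7  1.4 71.8]
tray_hinges 0.48 [11. 32. 19. 60.] [475.4 -62.4  38.7  14.9 -18.6] tool shift [ 122.3 -170.5   72.1]
tray_cups 0.84 [ 70. 128. 139. 253.] [538.2 -73.7 153.7 106.    7.3] tool shift [  58.5 -167.8   72.1]
hinge_stray 0.75 [281. 278.  76. 143.] [637.1  77.   69.6  33.  -12.4] tool shift [ -4.9   0.7 -15.3]
hinge_stray 0.59 [286.  64.  48. 103.] [547.3  98.5  39.4  19.6 -11.7] tool shift [ 87.4   2.  -15.2]
```

View pics/w7.png

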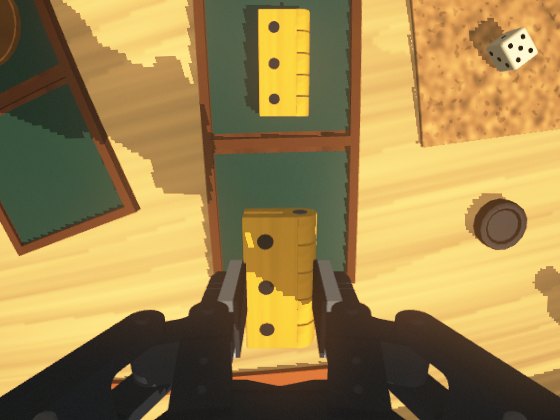

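The held hinge (280,278) is parallel to its mate at (284,63), barrel right. The die stands at (515,48) on the mat. Lowering.

Call:
{"fn": "step_arm", "kwargs": {"targets": "-0.6 2.1 40 0 0 0 15; 0 0 30 0 0 0 15; 0 0 11 0 0 0 15; 0 0 5 0 0 0 15; 0 0 2.4 0 0 0 15; 0 0 0 0 0 0 15; 0 0 0 0 0 0 15; 0 0 0 0 0 0 15"}}

```text
clock: 16.3
eef_pos: [0.6346, 0.0815, -0.0066]
eef_rot: [0.109, 0.994, 0.0, 0.001]
contact_force: [-0.5, 0.8, -1.4]
opening: 0.0273
grip_force: 59.5
```

Call:
{"fn": "step_arm", "kwargs": {"targets": "0 -1 1.4 0 0 0 15; 0 0 0 0 0 0 15; 0 0 0 0 0 0 50; 0 0 0 0 0 0 50; 0 0 0 0 0 0 50; 0 0 -20 0 0 0 50; 0 0 -50 0 0 0 85; 0 0 -50 0 0 0 85; 0 0 -50 0 0 0 85; -7.5 -42 -10 0 0 0 85; -7.5 -42 0 0 0 0 85; -7.5 -42 0 0 0 0 85; -7.5 -42 0 0 0 0 85; -7.5 -42 0 0 0 0 85; -7.5 -42 0 0 0 0 85; -7.5 -42 0 0 0 0 85; -7.5 -42 0 0 0 0 85; 0 0 0 0 0 0 85; 0 0 0 0 0 0 85"}}

```text
clock: 18.2
eef_pos: [0.6184, -0.2623, 0.1705]
eef_rot: [0.111, 0.994, -0.0, -0.0]
contact_force: [-0.1, 0.4, 1.1]
opening: 0.0847
grip_force: 0.0
```

```bash
python3 look.py w8.png cup_stray=.068 tray_dice=.009 die_front=.025 tray_cups=.009 cup_front=.068 hinge_front=.02
```

```text
tcp [ 618.4 -262.3  170.5] yaw of tool y 77.3
cup_stray 0.62 [284. 207.  69.  81.] [ 622.  -257.6   61.7   53.9    8.9] tool shift [ -2.5   5.4 102.5]
tray_dice 0.94 [270. 126. 120. 233.] [ 571.5 -252.2  199.6  100.5  -10.8] tool shift [ 47.9  -0.4 161.5]
die_front 0.68 [277.  74.  34.  29.] [ 521.9 -240.7   19.9   19.5   20.4] tool shift [ 9.880e+01 -1.000e-01  1.455e+02]
tray_cups 0.89 [465.  78. 146. 152.] [546.3 -74.3 137.6 104.8   7.6] tool shift [111.7 167.6 161.5]
```

View pics/w8.png

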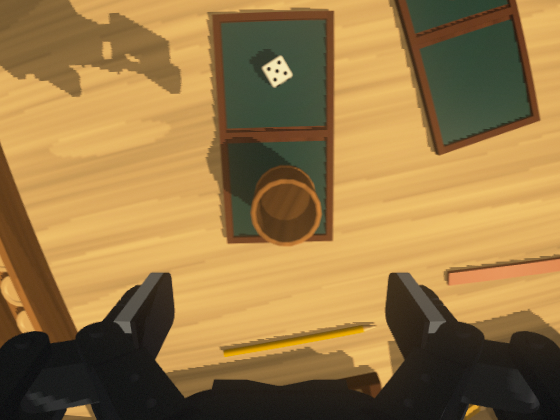

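Wrist view: the cup's rim circle is at (286,212), mouth up, in the dice tray's back place. The front die is at (277,71). Descending onto the cup.

Call:
{"fn": "step_arm", "kwargs": {"targets": "-6 5 0 0 0 0 85; 0 0 40 0 0 0 85; 0 0 40 0 0 0 85; 0 0 40 0 0 0 85; 0 0 25 0 0 0 85; 0 0 13 0 0 0 85; 0 0 0 0 0 0 85; 0 0 0 0 0 0 40; 0 0 0 0 0 0 40; 0 0 0 0 0 0 40; 0 0 0 0 0 0 40; 0 0 0 0 0 0 40; 0 0 0 0 0 0 40"}}

```text
clock: 19.85
eef_pos: [0.6281, -0.2577, 0.0154]
eef_rot: [0.109, 0.994, -0.001, 0.002]
contact_force: [-0.7, 0.1, 6.4]
opening: 0.0524
grip_force: 63.2
```

Call:
{"fn": "step_arm", "kwargs": {"targets": "0 0 -10 0 0 0 40; 0 0 -25 0 0 0 40; 0 0 -30 0 0 0 40; 10 17 0 0 0 0 40; 20 33.5 0 0 0 0 40; 20 33.5 0 0 0 0 40; 20 33.5 0 0 0 0 40; 20 33.5 0 0 0 0 40; 11.3 16.7 0 0 0 0 40; 0 0 0 0 0 0 40; 0 0 0 0 0 0 40; 0 0 0 0 0 0 40"}}

```text
clock: 21.05
eef_pos: [0.5644, -0.0731, 0.0784]
eef_rot: [0.11, 0.994, -0.001, 0.001]
contact_force: [0.7, -0.2, -0.8]
opening: 0.0529
grip_force: 62.9
```

```bash
python3 look.py w9.png cup_stray=.133 tray_cups=.009 cup_front=.068 tray_dice=.009
```

```text
tcp [564.4 -73.1  78.4] yaw of tool y 77.4
cup_stray 0.91 [280. 288. 150. 181.] [555.5 -68.2  65.6  52.3 -33.7] tool shift [  9.7   2.8 -54.6]
tray_cups 0.84 [244. 131. 254. 261.] [514.  -78.5 199.2 100.4   7.2] tool shift [ 48.2 -16.2  69.3]
tray_cups 0.68 [511. 265.  57.  85.] [637.2  82.3  66.7  36.3 -11.5] tool shift [-36.9 167.6  69.3]
cup_front 0.8 [215.  57. 121. 110.] [467.4 -81.4  55.   48.7  76.1] tool shift [ 92.9 -29.3  10.3]
tray_dice 0.79 [ 60. 260. 116. 255.] [ 571.4 -239.5  209.8   95.3  -26.5] tool shift [ -43.1 -160.8   69.6]
```

View pics/w9.png

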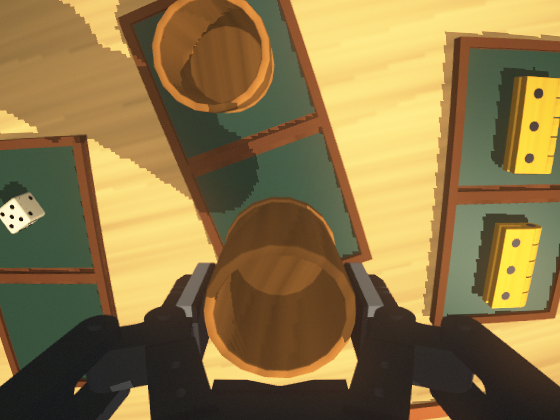

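Cup held upright, rim centre at (280,311), over the back place. The hinge pair at right lies parallel. I'll check where the cup sits relative to the TCP.

Run:
```python
from h import *
p,r=tcp();m=optics.camera_model("wrist"); z=p[2]+.0535
print(p*1000); q=unproj(m,[[280,311],[205,311],[355,311],[280,377]],z)*1000; print(q.round(1))
print("offset tool",(r.inv().apply(q[0]-p*1000)).round(1))
```

```text
[563.86345696 -72.30245436  77.84374741]
[[559.9 -70.5 131.3]
 [554.5 -95.6 131.3]
 [565.7 -45.5 131.3]
 [587.2 -76.5 131.3]]
offset tool [  4.2   0.9 -53.5]
```

Call:
{"fn": "step_arm", "kwargs": {"targets": "-1.5 0 30 0 0 0 40; 0 0 20 0 0 0 40; 0 0 8 0 0 0 40; 0 0 4 0 0 0 40; 0 0 1.5 0 0 0 40; 0 0 0 0 0 0 40; 0 0 0 0 0 0 40; 0 0 0 0 0 0 40"}}

```text
clock: 22.1
eef_pos: [0.5658, -0.0719, 0.0153]
eef_rot: [0.109, 0.994, -0.0, 0.001]
contact_force: [-1.9, 0.1, 6.1]
opening: 0.0528
grip_force: 63.4
```

Call:
{"fn": "step_arm", "kwargs": {"targets": "0 0 0 0 0 0 75; 0 0 0 0 0 0 75; 0 0 0 0 0 0 75; 0 0 0 0 0 0 75; 0 0 -40 0 0 0 75; 0 0 -50 0 0 0 75; 0 0 -50 0 0 0 75; 9.5 37.6 -10 0 0 0 50; 9.5 37.6 0 0 0 0 50; 9.5 37.6 0 0 0 0 50; 9.5 37.6 0 0 0 0 50; 9.5 37.6 0 0 0 0 50; 9.5 37.6 0 0 0 0 50; 9.5 37.6 0 0 0 0 50; 9.5 37.6 0 0 0 0 50; 0 0 0 0 0 -7.5 50; 0 0 0 0 0 -7.5 50; 0 0 0 0 0 -7.5 50; 0 0 0 0 0 -7.5 50; 0 0 0 0 0 -7.5 50"}}

```text
clock: 24.1
eef_pos: [0.5561, 0.2384, 0.1642]
eef_rot: [-0.219, 0.976, -0.0, -0.0]
contact_force: [1.2, 1.1, -0.8]
opening: 0.0502
grip_force: 0.0
```

Call:
{"fn": "step_arm", "kwargs": {"targets": "0 0 25 0 0 0 45; 0 0 15 0 0 0 45; 0 0 0 0 0 0 45; 0 0 0 0 0 0 45"}}

```text
clock: 24.5
eef_pos: [0.5562, 0.2385, 0.1244]
eef_rot: [-0.216, 0.976, -0.0, -0.0]
contact_force: [-0.3, -0.1, 0.2]
opening: 0.0446
grip_force: 0.0
```

```bash
python3 look.py w10.png die_stray=.023 mat=.004 tray_hinges=.009 hinge_front=.02 hinge_stray=.02
```

```text
tcp [556.2 238.5 124.4] yaw of tool y 115.0
die_stray 0.56 [281. 206.  24.  31.] [556.9 240.2  21.7  18.9  25. ] tool shift [ -1.4   1.3 101.4]
mat 0.73 [280. 194. 184. 178.] [557.  238.6 110.9 109.8  85.9] tool shift [ -0.8  -0.2 120.4]
tray_hinges 0.82 [107. 142. 214. 278.] [585.5  90.  202.8 102.5 -10.9] tool shift [  36.1 -146.9  115.4]
tray_hinges 0.32 [121. 103.  75.  90.] [541.5  98.5  64.1  33.8 -12.2] tool shift [  72.4 -120.7  115.5]
hinge_front 0.77 [120. 105.  76.  87.] [539.5 103.   62.8  32.9 -11.5] tool shift [  72.3 -115.7  104.5]
```

View pics/w10.png

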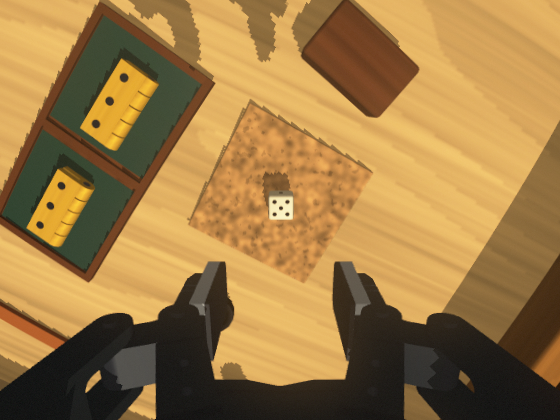

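The die stands square to the fingers at (281,206), on the mat. The two hinges at (120,105) and (62,205) lie parallel in their tray. Picking up the die.

Call:
{"fn": "step_arm", "kwargs": {"targets": "-2 1.3 40 0 0 0 45; 0 0 45 0 0 0 45; 0 0 30 0 0 0 45; 0 0 10 0 0 0 45; 0 0 5 0 0 0 45; 0 0 0 0 0 0 45; 0 0 0 0 0 0 5; 0 0 0 0 0 0 5; 0 0 0 0 0 0 5; 0 0 0 0 0 0 5; 0 0 0 0 0 0 5"}}

```text
clock: 25.9
eef_pos: [0.5588, 0.2411, -0.0037]
eef_rot: [-0.216, 0.976, 0.0, 0.002]
contact_force: [-1.1, -0.1, 6.3]
opening: 0.0165
grip_force: 58.8
```

Call:
{"fn": "step_arm", "kwargs": {"targets": "0 0 -40 0 0 0 5; 0 0 -50 0 0 0 5; 0 0 -40 0 0 0 5; 7 -20 0 0 0 0 5; 13 -40 0 0 0 0 5; 13 -40 0 0 0 0 5; 13 -40 0 0 0 0 5; 13 -40 0 0 0 0 5; 13 -40 0 0 0 0 5; 13 -40 0 0 0 0 5; 13 -40 0 0 0 0 5; 13 -40 0 0 0 0 5; 13 -40 0 0 0 0 5; 13 -40 0 0 0 0 5; 13 -40 0 0 0 0 5; 6 -21.6 0 0 0 0 5; 0 0 0 0 0 7.2 5; 0 0 0 0 0 7.2 5; 0 0 0 0 0 7.2 5; 0 0 0 0 0 7.2 5"}}

```text
clock: 27.9
eef_pos: [0.6195, -0.2621, 0.1252]
eef_rot: [0.036, 0.999, -0.0, 0.0]
contact_force: [0.7, 1.4, -0.0]
opening: 0.0167
grip_force: 58.8
```

Call:
{"fn": "step_arm", "kwargs": {"targets": "0 0 30 0 0 7.2 5; 0 0 30 0 0 0 5; 0 0 20 0 0 0 5; 0 0 0 0 0 0 5; 0 0 0 0 0 0 5"}}

```text
clock: 28.4
eef_pos: [0.6198, -0.2621, 0.0451]
eef_rot: [0.096, 0.995, -0.0, 0.0]
contact_force: [0.4, -0.8, 1.1]
opening: 0.0165
grip_force: 58.8
```

```bash
python3 look.py w11.png tray_dice=.009 die_front=.025
```

```text
tcp [ 619.8 -262.1   45.1] yaw of tool y 79.0
tray_dice 0.75 [273. 156. 200. 308.] [ 583.9 -257.3  175.1  100.8  -11. ] tool shift [36.2 -2.2 36.1]
die_front 0.57 [280.  46.  54.  55.] [ 522.5 -243.1   20.3   19.2   17.8] tool shift [99.1  0.  20.1]
```

View pics/w11.png

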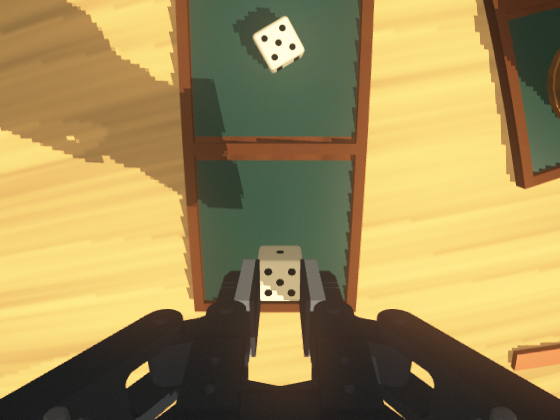

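The held die (280,275) is level over the dice tray's back place, close to its centre line. The front die is undisturbed at (278,44). Lowering.

Call:
{"fn": "step_arm", "kwargs": {"targets": "0 -1 25 0 0 0 5; 0 0 13 0 0 0 5; 0 0 6 0 0 0 5; 0 0 3 0 0 0 5; 0 0 0.8 0 0 0 5; 0 0 0 0 0 0 5; 0 0 0 0 0 0 5"}}

```text
clock: 29.25
eef_pos: [0.6187, -0.2626, -0.0017]
eef_rot: [0.096, 0.995, 0.0, -0.001]
contact_force: [-3.2, 2.0, 7.6]
opening: 0.0169
grip_force: 59.8
```

Call:
{"fn": "step_arm", "kwargs": {"targets": "0 0 0 0 0 0 35; 0 0 0 0 0 0 35; 0 0 0 0 0 0 35; 0 0 -20 0 0 0 45; 0 0 -50 0 0 0 45; 0 0 -50 0 0 0 45; 0 0 -50 0 0 0 45; 0 0 -50 0 0 0 45; 35 35 0 0 0 0 45; 35 35 0 0 0 0 45; 35 35 0 0 0 0 45; 35 35 0 0 0 0 45; 0 0 0 0 0 0 45; 0 0 0 0 0 0 45; 0 0 0 0 0 0 45"}}

```text
clock: 30.75
eef_pos: [0.5096, -0.0999, 0.2169]
eef_rot: [0.097, 0.995, -0.0, 0.001]
contact_force: [0.2, -0.9, 0.6]
opening: 0.0453
grip_force: 0.0
```

```bash
python3 look.py w12.png tray_dice=.009 die_front=.025 tray_cups=.009 cup_stray=.068 tray_hinges=.009 hinge_front=.02
```

```text
tcp [509.6 -99.9 216.9] yaw of tool y 78.9
tray_dice 0.7 [149. 244. 102. 155.] [ 562.3 -252.   183.4  102.1  -11.5] tool shift [ -80.7 -139.   208.1]
die_front 0.64 [148. 218.  27.  26.] [ 519.5 -239.2   24.9   19.3  -70.1] tool shift [ -36.2 -134.7  192. ]
tray_cups 0.85 [297. 171. 149. 209.] [514.4 -78.9 200.2 100.7   7.1] tool shift [ -0.4  21.7 207.9]
cup_stray 0.84 [320. 234.  61.  72.] [556.6 -73.5  68.3  52.6  16.8] tool shift [-40.8  35.  148.9]
tray_hinges 0.9 [464. 209. 113. 181.] [584.8  87.6 201.6 105.8 -11. ] tool shift [-37.4 198.6 207.8]
hinge_front 0.88 [476. 171.  36.  54.] [537.8  96.3  60.9  34.5 -13.1] tool shift [ 10.4 198.1 196.7]
```

View pics/w12.png

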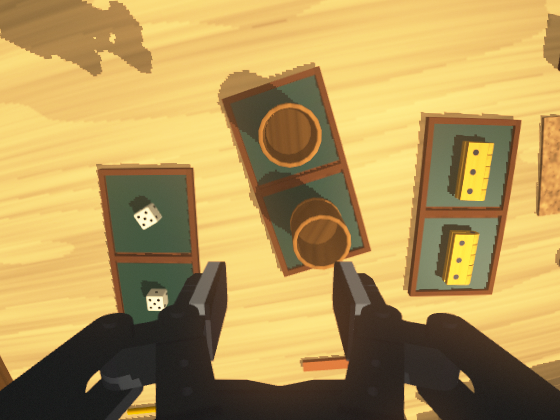

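All three pairs are together: cups at (290,135)/(322,240), hinges at (473,170)/(460,258), dice at (148,215)/(157,299). A last numeric check of centring.

Run:
```python
from h import *
T=dict(die=(571.3,-252.5,-10.9,.025),hinge=(584.3,89.2,-11,.02),cup=(514.4,-78.5,7.2,.068))
def loc(k,q):
    x,y,a,_=T[k];a=np.radians(a);d=np.array(q[:2])-[x,y];return (np.array([[np.cos(a),np.sin(a)],[-np.sin(a),np.cos(a)]])@d).round(1)
from scipy.optimize import minimize
def fit(k,m,hull):   # fit solid's projected hull to seen hull
    x0=unproj(m,[hull.mean(0)],T[k][3]-.01)[0]
    if k=="cup":
        t=np.linspace(0,2*np.pi,40)
        P0=np.vstack([np.c_[r*np.cos(t),r*np.sin(t),0*t+z] for r,z in((.028,.006),(.028,.011),(.027,.068))])
    else:
        s=(.019,.019,.019) if k=="die" else (.06,.03,.014)
        P0=np.array([[i*s[0]/2,j*s[1]/2,.006+h*s[2]] for i in(-1,1) for j in(-1,1) for h in(0,1)])
    A=np.zeros((1680,2240),np.uint8);cv2.fillConvexPoly(A,(hull*4).astype(np.int32),1)
    def cost(v):
        c,s=np.cos(v[2]*.01),np.sin(v[2]*.01);P=P0.copy();P[:,0]=c*P0[:,0]-s*P0[:,1]+v[0]/1e3;P[:,1]=s*P0[:,0]+c*P0[:,1]+v[1]/1e3
        B=np.zeros_like(A);cv2.fillConvexPoly(B,cv2.convexHull((proj(m,P)*4+2).astype(np.int32)),1)
        return 1-(A&B).sum()/(A|B).sum()
    S=[minimize(cost,[x0[0]*1e3,x0[1]*1e3,g],method="Nelder-Mead",options=dict(initial_simplex=[[x0[0]*1e3+a,x0[1]*1e3+b,g+c] for a,b,c in((0,0,0),(8,0,0),(0,8,0),(0,0,15))])) for g in((-20,) if k!="die" else (-20,30))]
    return min(S,key=lambda r:r.fun)
for cam in("wrist","scene","side"):
    optics.get_image(cam);m=optics.camera_model(cam);seen=[]
    for k in T:
      for suf in("_stray","_front"):
        for q in optics.regions_of(k+suf,cam):
            if q["score"]<.35 or q["bbox"][2]>95: continue
            if any(abs(q["bbox"][0]-s[0])+abs(q["bbox"][1]-s[1])<8 for s in seen): continue
            seen.append(q["bbox"]); f=fit(k,m,outline(q["region"]))
            print(cam,k,np.round(q["bbox"]),"in tray",loc(k,f.x),"yaw",round(np.degrees(f.x[2]*.01),1),"err",round(f.fun,2))
```

```text
wrist die [156. 302.  20.  22.] in tray [46.  -0.6] yaw 24.5 err 0.23
wrist die [146. 219.  30.  20.] in tray [-51.6   0.3] yaw 22.6 err 0.11
wrist hinge [459. 259.  36.  54.] in tray [50.1  0.6] yaw -11.2 err 0.09
wrist hinge [475. 174.  38.  54.] in tray [-46.8   2.6] yaw -11.8 err 0.1
wrist cup [321. 235.  57.  71.] in tray [51.   1.4] yaw -9.9 err 0.07
wrist cup [290. 137.  58.  59.] in tray [-49.7   3. ] yaw -7.7 err 0.02
scene die [105. 256.  16.  21.] in tray [45.9 -0.3] yaw 9.0 err 0.15
scene die [224. 221.  61.  72.] in tray [  0.6 178.6] yaw -36.3 err 0.94
scene die [128. 217.  17.  17.] in tray [-52.7  -1. ] yaw 13.7 err 0.09
scene hinge [321. 251.  21.  31.] in tray [47.5  1.7] yaw -11.8 err 0.08
scene hinge [219. 184.  30.  28.] in tray [-133.7 -204.4] yaw -26.7 err 0.5
scene hinge [325. 219.  18.  27.] in tray [-49.4   2.9] yaw -10.8 err 0.06
scene cup [318. 240.  70.  85.] in tray [170.7 151.4] yaw -28.0 err 0.62
side die [435. 287.  14.  22.] in tray [47.9  1.6] yaw -3.2 err 0.21
side die [385. 320.  22.  18.] in tray [-51.5   1.9] yaw 15.1 err 0.16
side hinge [284. 158.  38.  27.] in tray [51.1  5.4] yaw -8.1 err 0.19
side hinge [321. 221.  37.  52.] in tray [  23.8 -147.1] yaw 5.1 err 0.53
side hinge [237. 180.  39.  25.] in tray [-47.9   3.2] yaw -6.5 err 0.15
side cup [278. 264.  37.  56.] in tray [-48.9   4.6] yaw -21.3 err 0.05
```

```bash
python3 -c "
from workcell import ticket
print(ticket.close_job())"
```

```text
the job is handed in; nothing more can be done
None
```

The job is handed in: the cup, hinge and die each lie with their mates, about 1–4 mm from the middle of the back places, with the cup mouth up and the hinge flat and parallel to its mate; I saw no sign that the front pieces moved.

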